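Level the carving bed and hold its guard open

TASK

With the guard still shut, turn the black tilt knob on the carving stand until the bed sits level. Then lift the yellow-framed guard by its front handle to 50 degrees, in line with the red mark on its arc, and keep hold of it there: it springs shut if let go, so finish while still holding it steady in the gripper. Leave the bed level and the blocks, tools, jar and cup around it where they are.

Things in the scene. Friction and masses are not known exactly. Their poses are not given: they have to be found in the camera images.
- stand: Carving stand, fixed to the table: wood foot board 280 (x) x 370 (y) x 20 mm with a tilting bed under a yellow-framed clear guard, and a black tilt knob on its right (-y) side. Origin on the table under the bed's middle; x points from the guard's handle to its hinge, y left, z up; turned up to 0.3 rad about the vertical.
- tilt_knob_grip (a point): Grip point on the knob's vertical axis, 57 mm above the table, at (-60, -185) mm in the stand's x, y. Black disc 52 mm across on a brass base, with an upright grip bar 49 mm long, 14 mm thick, 34 to 64 mm above the table. A white line on one half of the bar's top is the pointer. The point turns with the knob: x along the bar, pointer on the -x side.
- tilt_knob (a joint): Knob angle, 0 to 2.6 rad, growing clockwise from above. At 0 the bar lies along the stand's x, pointer towards -x. Level is 1.571 rad: the pointer then points along the stand's +y, to the bed, in line with the red line painted on the foot board. It starts 0.55 to 1.3 rad short of that. Friction about 0.08 N m; stays where left.
- bed (a joint): Tilt of the bed about its trunnions (along the stand's y), rad; 0 is level. A linkage makes it 0.15 x (tilt_knob - 1.571), so it is negative (front edge low) at the start and reaches 0 as the knob is turned clockwise.
- bed_mid (a point): Middle of the top of the tilting bed's dark printing block, 71 mm above the table; its z axis is the bed's normal, upright when level. The bed is 160 x 165 mm, pale wood, with the block clamped on it.
- guard (a joint): Opening angle of the guard, rad: 0 is shut (horizontal over the bed), growing as the handle is raised, stop at 1.3; 50 degrees is 0.873. Weight and a spring always push it shut, 2 to 4 N at the handle.
- guard_handle (a point): Middle of the guard's front handle: black round bar 14 mm thick, 130 mm long along the stand's y, on two 10 mm rods 60 mm either side of its middle, 54 mm clear of the yellow frame, free above, below and in front. 105 mm above the table when shut, 250 mm from the hinge axis, 297 mm up at 50 degrees. It can turn between the pads, so the tool may stay pointing down.
- guard_hinge (a point): Middle of the hinge axis, along the stand's y, 105 mm above the table, 120 mm from the stand's origin towards +x. The guard frame (190 x 190 x 12 mm) reaches from here towards -x. Beside its left (+y) edge a fixed steel arc of 150 mm radius about this axis carries a short red radial rod at 50 degrees, to sight the frame against.
- block_a: Dark carved wood printing block, 90 x 60 x 35 mm; loose, not part of the job, to be left where it is. Origin at the middle of its underside.
- block_b: Mid-brown carved wood printing block, 70 x 70 x 40 mm; loose, not part of the job, to be left where it is. Origin at the middle of its underside.
- mallet: Wooden-headed mallet lying down, 260 mm long; loose, not part of the job, to be left where it is. Origin at the middle of its underside.
- chisel: Chisel with a pale wood handle lying down, 200 mm long; loose, not part of the job, to be left where it is. Origin at the middle of its underside.
- brush: Brush lying down, 200 mm long; loose, not part of the job, to be left where it is. Origin at the middle of its underside.
- jar: Amber glass jar with a brass cap, 60 mm across, 90 mm high; loose, not part of the job, to be left where it is. Origin at the middle of its underside.
- cup: Terracotta cup, 76 mm across, 85 mm high; loose, not part of the job, to be left where it is. Origin at the middle of its underside.

How it is judged:
By the outcome, as a careful person would: the job done as asked, in the order asked, and still so for the second after the job is handed in, while the arm keeps its last pose, push and grip.
It also fails if it takes over 51 s, if anything falls off the work surface, if the arm or the gripper's body presses on something with over 40 N, if the wrist force passes 120 N, or if a joint passes its speed limit or range.

ROBOT

A 6-joint arm with a two-finger parallel gripper is mounted at the origin on the work surface. World frame = base frame: x ahead of the robot, y to its left, z up, the work surface at z = 0. Lengths are in m, angles in rad, forces in N, time in s.
With the tool pointing down it reaches from about 0.35 to 0.975 m from the base axis. Payload 4.9 kg.
Tool frame: the origin (TCP) lies at the very end of the fingers, on their centre line; the grasp point (between the pads) lies 19 mm behind it; z points along the fingers, y is the line along which they close (so a half turn about z gives the same grasp; the last joint's range is limited). The gripper opens to 85 mm and grips with 20 to 120 N. Pads are 22 mm wide; open, the fingers measure 114 mm over their backs; the gripper's body (76 mm by 85 mm) begins 54 mm behind the grasp point. The pads swing forward as they close: fully open they stand 13 mm farther back than shut.
Start: joints at [1.179, 0.053, 1.613, -0, 1.476, -0.119], TCP at [0.168, 0.602, 0.202] pointing down, gripper open.
Joint ranges: [-3.01, 3.01], [-1.01, 2.22], [0.06, 2.58], [-1.02, 4.17], [0.09, 2.62], [-3.14, 3.14]. Speed limits (rad/s): [2.57, 2.57, 3.14, 3.14, 3.14, 3.14].

INTERFACE

Orientations are given as a unit quaternion [w, x, y, z].
In Python, from plant import manip gives the robot as it stands.
- The arm moves only by the tool send_rows, never from a script. Its argument "increments" is a list of rows, each an object of numbers: "claw": the closure, from -1 (fully open) to 1 (shut); "dx", "dy", "dz": the shift along the tool's x, y, z in units of 0.5 m (1.0 is 0.5 m); "yaw": the turn about the tool's z in units of 1.5 rad (1.0 is 1.5 rad). A call has 1 to 20 rows; each row is the pose to reach, as a shift and turn from the pose commanded when the call began, along the tool's axes at that moment; what a row does not reach only later rows make up. A row lasts 1/8 s, in which the tool goes at most 62.5 mm and 10.7 degrees, less where a joint would pass 70% of its speed; a pose out of reach is approached as far as the arm can. A call with a number of a shift or a turn outside -1 to 1 is refused whole. A call with a gripper value outside its range is refused whole. The fingers move at their own pace and stop on an object; the grip force is fixed at half the most. Time passes only in rows, so rows that repeat a pose let the fingers close. It gives the time, the measured TCP pose, the force, the opening and the grip force at its end, in the units of the state.
- manip.state(): the state, without advancing time (a new reading comes with each control period).
- manip.grab_frame(name): name is "scene" or "top" or "wrist"; returns the picture (480x640x3 uint8, red, green, blue); there is no depth.
- manip.camera_params(name): a dict with "camera_matrix" (3x3 intrinsics, pixels), "extrinsics" (4x4, takes a point from world to camera coordinates); the wrist camera has in their place "tool_from_camera" (4x4, takes a point from camera to tool coordinates, whose origin is the TCP and whose axes are the flange's). Camera axes: x right, y down, z forward; pixel columns grow to the right and rows downward; lengths in m; the calibration is good to about 2 mm. A picture is of the moment at which its call begins: read the wrist's pose just before it. camera_params takes no time and is no camera call.
- manip.job_done(): hands the job in; it is judged then, once.
The state is a dict: "time": time; "joint_pos": joint angles; "joint_vel": joint speeds; "joint_efforts": joint torques, N m; "tool_pos": TCP position; "tool_rot": TCP orientation; "contact_force": force on the tool from outside, world axes, zero at the start; "ft_torque": the same for the moment, N m; "gripper_width": opening from 0.0 (shut) to 1.0 (fully open); "grasp_force": force on a finger pad.
Only numpy, scipy, OpenCV 4.12 (cv2) and the standard library are available. Lean on these libraries where they do the work, as an engineer would, in place of code of your own. Each camera call takes 0.05 s, during which the arm holds its last target. There are 200 camera calls.

## Working session

There is one attempt and no reset: what is moved stays moved. The work goes in short steps, Python scripts to look and compute and a tool call to move; the robot and the scene stay as the last step left them, time stands still between calls to the robot, and variables do not carry over. Pictures are saved under pics/ and viewed, at most 13 in all, crops included, and the job is handed in when it is done.

Besides the shell and the picture viewer there is one more tool, called after ">>>" as name([rows], argument=value, ...), one row to a line, values as JSON. send_rows: Moves the arm, as the interface text tells. Shifts and turns lie within -1 to 1; 1 stands for 0.5 m of shift or 1.5 rad of turn. Its arguments: {"type":"object","properties":{"increments":{"type":"array","items":{"type":"object","properties":{"claw":{"type":"number"},"dx":{"type":"number"},"dy":{"type":"number"},"dz":{"type":"number"},"yaw":{"type":"number"}}}}},"required":["increments"]}

```bash
mkdir -p pics; python3 - <<'E'
from plant import manip
import cv2
s=manip.state();print(s)
for n in ("scene","top"):
    im=manip.grab_frame(n);cv2.imwrite(f"pics/{n}0.png",im[:,:,::-1]);print(n,manip.camera_params(n))
print(manip.camera_params("wrist"))
E
```

```text
{'time': 0.0, 'joint_pos': array([ 1.17900015e+00,  5.33624521e-02,  1.61431482e+00, -6.00288817e-06,
        1.47597827e+00, -1.18978242e-01]), 'joint_vel': array([-1.45253929e-03, -1.35901917e-03,  4.37325545e-05, -4.68401294e-05,
        2.19075427e-03,  1.05269520e-03]), 'joint_efforts': array([ 2.65446060e-04, -3.93687379e+01, -3.70172846e+01, -6.22465927e-05,
        7.20426717e-03,  4.79014631e-06]), 'tool_pos': array([0.16812795, 0.60124838, 0.20034717]), 'tool_rot': array([-2.57672515e-04,  1.35985970e-01,  9.90710226e-01, -9.98743714e-04]), 'contact_force': array([-0.47047299,  0.70000245,  0.30252986]), 'ft_torque': array([-0.00165395,  0.0101789 , -0.009106  ]), 'grasp_force': 0.0, 'gripper_width': 1.0004835520201896}
scene {'camera_matrix': array([[492.97510349,   0.        , 319.75178877],
       [  0.        , 492.97510349, 245.07068829],
       [  0.        ,   0.        ,   1.        ]]), 'extrinsics': array([[ 0.84541656,  0.53407091,  0.00625295, -0.4175279 ],
       [ 0.44633152, -0.70000096, -0.55748259, -0.17520347],
       [-0.29335817,  0.4740959 , -0.83016508
[... 350 characters left out ...]
,  0.01647193, -0.09022986,  0.49908943],
       [ 0.09048297,  0.01532737, -0.99578005,  1.48688311],
       [ 0.        ,  0.        ,  0.        ,  1.        ]])}
{'camera_matrix': array([[417.2486307 ,   0.        , 313.32792378],
       [  0.        , 417.2486307 , 237.53314603],
       [  0.        ,   0.        ,   1.        ]]), 'tool_from_camera': array([[-8.23668865e-04, -9.44916803e-01, -3.27309572e-01,
         8.39988681e-02],
       [ 9.99999183e-01, -1.09815560e-03,  6.53807592e-04,
        -5.31195480e-04],
       [-9.77230618e-04, -3.27308766e-01,  9.44916936e-01,
        -1.72026341e-01],
       [ 0.00000000e+00,  0.00000000e+00,  0.00000000e+00,
         1.00000000e+00]])}
```

View pics/top0.png

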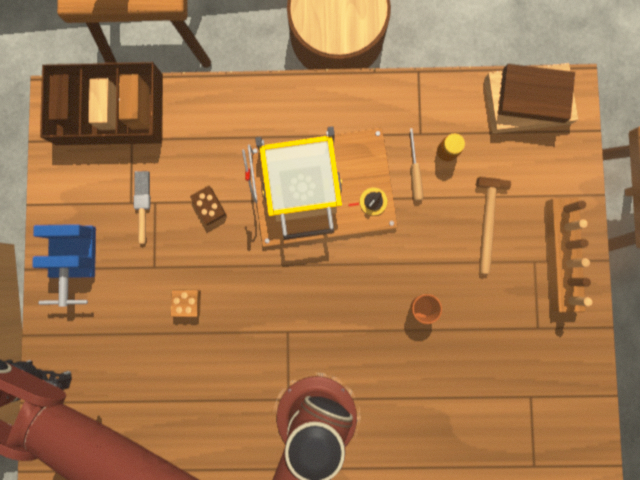

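View pics/scene0.png

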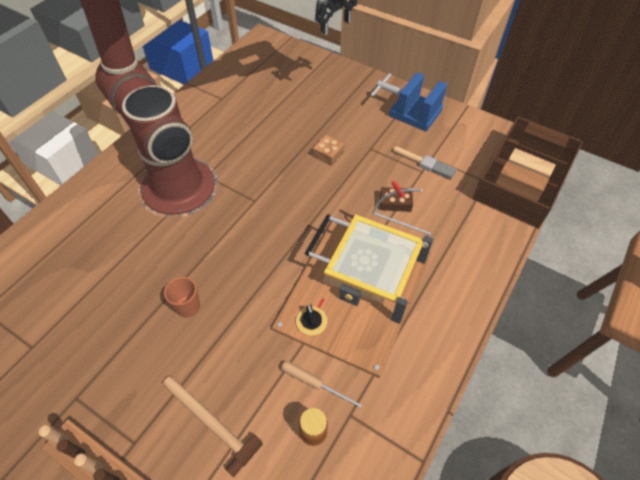

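The top view shows the stand in the middle: knob at about (374,201), handle at about (307,233), guard frame about (301,176). I'll enlarge this part to get exact pixels.

```bash
python3 - <<'E'
import cv2
im=cv2.imread("pics/top0.png")[120:260,230:410]
cv2.imwrite("pics/top0c.png",cv2.resize(im,None,fx=4,fy=4,interpolation=cv2.INTER_CUBIC))
E
```

```text
(no output)
```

View pics/top0c.png

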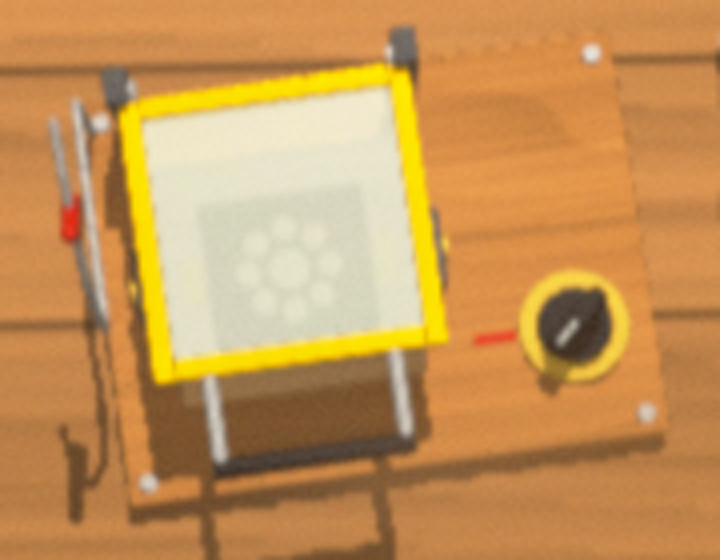

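The crop shows the handle ends at (216,469) and (413,442), frame corners at (120,105), (408,65), (447,340) and (158,383), and the knob centre at about (574,325). The pointer's white line runs from (577,322) to (560,345).

```bash
cat > h.py <<'E'
import numpy as np, cv2
from scipy.spatial.transform import Rotation as R
from scipy.optimize import least_squares
from plant import manip
def proj(n,P):
    c=manip.camera_params(n);E=c["extrinsics"];q=(c["camera_matrix"]@(E[:3,:3]@np.atleast_2d(P).T+E[:3,3:])).T
    return q[:,:2]/q[:,2:]
def ray(n,uv,z):
    c=manip.camera_params(n);E=c["extrinsics"];Rm=E[:3,:3].T;o=-Rm@E[:3,3]
    d=Rm@np.linalg.solve(c["camera_matrix"],[*uv,1]);return o+d*(z-o[2])/d[2]
def wld(p,P):
    P=np.atleast_2d(P);c,s=np.cos(p[2]),np.sin(p[2])
    return np.c_[p[0]+c*P[:,0]-s*P[:,1],p[1]+s*P[:,0]+c*P[:,1],P[:,2]]
E
python3 - <<'E'
from h import *
cr=lambda x,y:((x+.5)/4-.5+230,(y+.5)/4-.5+120)
uv=np.array([cr(*a) for a in [(216,469),(413,442),(574,325),(120,105),(408,65),(447,340),(158,383)]])
def S(xf,xb):return np.array([(-.130,.065,.105),(-.130,-.065,.105),(-.06,-.185,.034),(xb,.095,.111),(xb,-.095,.111),(xf,-.095,.111),(xf,.095,.111)])
f=lambda q:(proj("top",wld(q[:3],S(q[3],q[4])))-uv).ravel()
r=least_squares(f,[.5,0,.0,-.07,.12],loss="soft_l1");p=r.x;print(p,f(p).reshape(-1,2).round(2))
for nm,P in [("knob",(-.06,-.185,.034)),("handle",(-.13,0,.105)),("h5",(.12-.25*np.cos(.873),0,.297))]:
    print(nm,wld(p,P)[0],"scene px",proj("scene",wld(p,P)))
a=ray("top",cr(577,322),.064);b=ray("top",cr(560,345),.064);print("tip dir",b-a,"barc",a)
d=b-a;ang=np.arctan2(d[1],d[0])-p[2];k=(np.pi-ang);print("knob angle",(k+np.pi)%(2*np.pi)-np.pi)
im=cv2.imread("pics/scene0.png");cv2.imwrite("pics/sc.png",cv2.resize(im[190:350,250:450],None,fx=4,fy=3.75 and 4)[:600])
E
```

```text
[ 0.60886672  0.027105    0.1217018  -0.06952559  0.11216632] [[-0.54  0.19]
 [ 0.6  -0.04]
 [ 0.39 -0.23]
 [-0.49  0.08]
 [ 0.32 -0.06]
 [ 0.48  0.28]
 [-0.94 -0.25]]
knob [ 0.57176981 -0.16381074  0.034     ] scene px [[310.80693035 318.45174124]]
handle [0.47982827 0.01132279 0.105     ] scene px [[317.68240855 234.06102647]]
h5 [0.56853459 0.02217213 0.297     ] scene px [[355.77716615 196.98259092]]
tip dir [-0.01509111  0.0115609   0.        ] barc [ 0.56891618 -0.1619904   0.064     ]
knob angle 0.7754109759283754
```

View pics/sc.png

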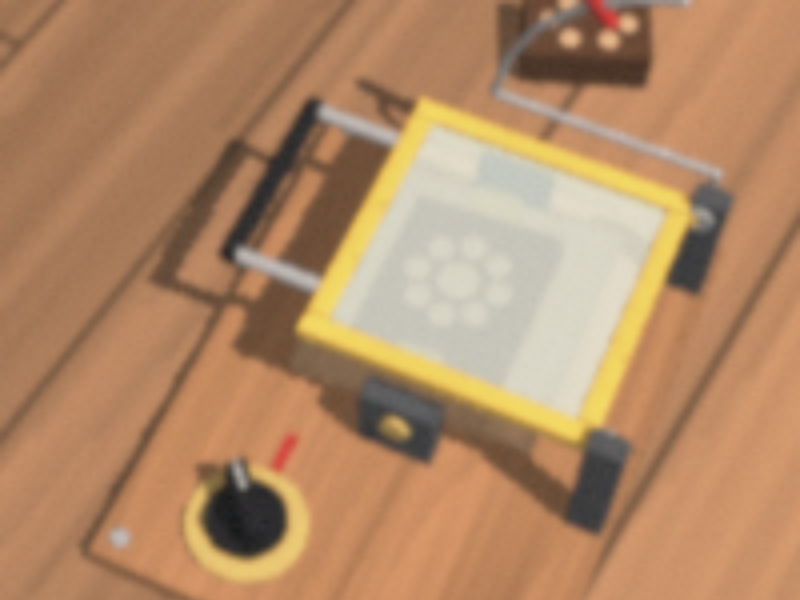

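Scene crop: the fitted handle middle and knob centre agree within about 1 px (knob at about (246,518), handle at about (274,178) in the crop). The knob reads about 0.775 rad, so it needs about +0.80 rad. I'll work out the approach move.

```bash
cat >> h.py <<'E'
def inc(T,ang=None):
    s=manip.state();w,x,y,z=s["tool_rot"];M=R.from_quat([x,y,z,w]).as_matrix()
    d=M.T@(np.array(T)-s["tool_pos"])/.5;print("inc",d.round(4),"from",s["tool_pos"].round(4))
    th=np.arctan2(M[1,0],M[0,0])
    if ang is not None:
        dy=(th-ang+np.pi/2)%np.pi-np.pi/2;print("x-angle",th,"yaw",dy/1.5)
E
python3 -c "
from h import *
inc((.571,-.163,.2),2.488)"
```

```text
inc [-1.1878 -1.255   0.0031] from [0.1682 0.6013 0.2005]
x-angle 2.868770158304785 yaw 0.2538467722031899
```

>>> send_rows([
  {"dx":-0.06,"dy":-0.063,"claw":-1},
  {"dx":-0.14,"dy":-0.15,"claw":-1},
  {"dx":-0.22,"dy":-0.235,"claw":-1},
  {"dx":-0.3,"dy":-0.32,"claw":-1},
  {"dx":-0.38,"dy":-0.4,"claw":-1},
  {"dx":-0.46,"dy":-0.485,"claw":-1},
  {"dx":-0.54,"dy":-0.57,"claw":-1},
  {"dx":-0.62,"dy":-0.655,"claw":-1},
  {"dx":-0.7,"dy":-0.74,"claw":-1},
  {"dx":-0.78,"dy":-0.825,"claw":-1},
  {"dx":-0.86,"dy":-0.91,"claw":-1},
  {"dx":-0.92,"dy":-0.97,"claw":-1},
])

```text
invalid input
```

```bash
python3 -c "
from h import *
inc((.571,-.163,.2),2.488);print(manip.state()['time'])"
```

```text
inc [-1.1878 -1.255   0.0031] from [0.1682 0.6013 0.2005]
x-angle 2.868770158304785 yaw 0.2538467722031899
0.1
```

>>> send_rows([
  {"dx":-0.06,"dy":-0.063,"dz":0,"yaw":0,"claw":-1},
  {"dx":-0.14,"dy":-0.15,"dz":0,"yaw":0,"claw":-1},
  {"dx":-0.22,"dy":-0.235,"dz":0,"yaw":0,"claw":-1},
  {"dx":-0.3,"dy":-0.32,"dz":0,"yaw":0,"claw":-1},
  {"dx":-0.38,"dy":-0.4,"dz":0,"yaw":0,"claw":-1},
  {"dx":-0.46,"dy":-0.485,"dz":0,"yaw":0,"claw":-1},
  {"dx":-0.54,"dy":-0.57,"dz":0,"yaw":0,"claw":-1},
  {"dx":-0.62,"dy":-0.655,"dz":0,"yaw":0,"claw":-1},
  {"dx":-0.7,"dy":-0.74,"dz":0,"yaw":0,"claw":-1},
  {"dx":-0.78,"dy":-0.825,"dz":0,"yaw":0,"claw":-1},
  {"dx":-0.86,"dy":-0.91,"dz":0,"yaw":0,"claw":-1},
  {"dx":-0.92,"dy":-0.97,"dz":0,"yaw":0,"claw":-1},
  {"dx":-0.92,"dy":-0.97,"dz":0,"yaw":0,"claw":-1},
])

```text
time: 1.72
tool_pos: [0.4811, 0.0088, 0.201]
tool_rot: [-0.001, 0.138, 0.99, -0.0]
contact_force: [-0.3, 0.8, -0.1]
gripper_width: 1.0
grasp_force: 0.0
```

```bash
python3 -c "
from h import *
inc((.571,-.163,.2),2.488);print(manip.state()['time'])"
```

```text
inc [-0.267  -0.2812  0.0017] from [0.4811 0.0088 0.201 ]
x-angle 2.8645192039543765 yaw 0.25101280263625103
1.725
```

>>> send_rows([
  {"dx":-0.06,"dy":-0.065,"dz":0,"yaw":0.05,"claw":-1},
  {"dx":-0.14,"dy":-0.15,"dz":0,"yaw":0.12,"claw":-1},
  {"dx":-0.21,"dy":-0.22,"dz":0,"yaw":0.2,"claw":-1},
  {"dx":-0.267,"dy":-0.281,"dz":0,"yaw":0.252,"claw":-1},
  {"dx":-0.267,"dy":-0.281,"dz":0,"yaw":0.252,"claw":-1},
  {"dx":-0.267,"dy":-0.281,"dz":0,"yaw":0.252,"claw":-1},
])

```text
time: 2.48
tool_pos: [0.5709, -0.1589, 0.2011]
tool_rot: [-0.001, 0.319, 0.948, 0.0]
contact_force: [-0.0, 0.2, -0.3]
gripper_width: 1.003
grasp_force: 0.0
```

```bash
cat >> h.py <<'E'
def wcam():
    s=manip.state();w,x,y,z=s["tool_rot"];T=np.eye(4);T[:3,:3]=R.from_quat([x,y,z,w]).as_matrix();T[:3,3]=s["tool_pos"]
    c=manip.camera_params("wrist");return c["camera_matrix"],T@c["tool_from_camera"]
def wray(K,T,uv,z):
    d=T[:3,:3]@np.linalg.solve(K,[*uv,1]);o=T[:3,3];return o+d*(z-o[2])/d[2]
E
python3 -c "
from h import *
inc((.571,-.163,.2),2.488)
K,T=wcam();np.savez('w1',K=K,T=T);im=manip.grab_frame('wrist');cv2.imwrite('pics/w1.png',im[:,:,::-1])"
```

```text
inc [-0.005  -0.0064  0.0023] from [ 0.5709 -0.1589  0.2011]
x-angle 2.4923107512314133 yaw 0.0028738341542755563
```

View pics/w1.png

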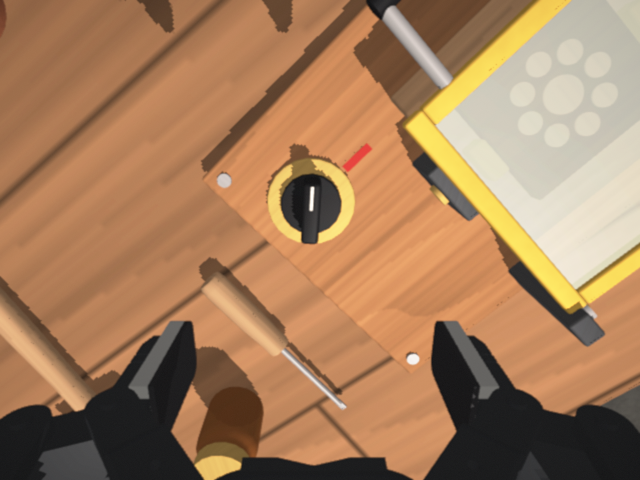

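Wrist picture: the bar is nearly upright in the image, with the white line from about (312,186) to (311,212), disc centre about (311,204), brass ring centre about (311,201), and the red line from (347,168) to (370,148).

```bash
python3 -c "
from h import *
w=np.load('w1.npz');K,T=w['K'],w['T'];r=lambda u,v,z:wray(K,T,(u,v),z)
print('disc',r(311,204,.034),'ring',r(311,201,.024))
a,b=r(311,212,.064),r(312.3,186,.064);print(a,b,np.arctan2(*(b-a)[1::-1]))
c=r(369.5,148,.02);d=r(347,168,.02);print('red',d,c,np.arctan2(*(c-d)[1::-1])-np.pi/2)
s1,s2=r(224,180,.022),r(413,359,.022);print('edge yaw',np.arctan2(*(s2-s1)[1::-1]), np.linalg.norm(s2-s1))
e1,e2=r(408,125,.111),r(583,305,.111);print('frame yaw',np.arctan2(*(e2-e1)[1::-1]),np.linalg.norm(e2-e1))
inc((.571,-.163,.04))
"
```

```text
disc [ 0.57254775 -0.16271227  0.034     ] ring [ 0.57245322 -0.16269697  0.024     ]
[ 0.57152835 -0.16176367  0.064     ] [ 0.55602149 -0.14869832  0.064     ] 2.4414381555559697
red [ 0.56888407 -0.12163884  0.02      ] [ 0.56669855 -0.09695347  0.02      ] 0.08830499349585264
edge yaw 0.12300134017745894 0.24999273264727512
frame yaw 0.17309457573482492 0.18049871612993074
inc [-0.0056 -0.0068  0.3227] from [ 0.5709 -0.1588  0.2014]
```

>>> send_rows([
  {"dx":-0.0065,"dy":-0.0045,"dz":0.06,"yaw":0.02,"claw":-1},
  {"dx":-0.0065,"dy":-0.0045,"dz":0.14,"yaw":0.02,"claw":-1},
  {"dx":-0.0065,"dy":-0.0045,"dz":0.2,"yaw":0.02,"claw":-1},
  {"dx":-0.0065,"dy":-0.0045,"dz":0.26,"yaw":0.02,"claw":-1},
  {"dx":-0.0065,"dy":-0.0045,"dz":0.3,"yaw":0.02,"claw":-1},
  {"dx":-0.0065,"dy":-0.0045,"dz":0.321,"yaw":0.02,"claw":-1},
  {"dx":-0.0065,"dy":-0.0045,"dz":0.321,"yaw":0.02,"claw":-0.5},
  {"dx":-0.0065,"dy":-0.0045,"dz":0.321,"yaw":0.02,"claw":0},
  {"dx":-0.0065,"dy":-0.0045,"dz":0.321,"yaw":0.02,"claw":0.5},
  {"dx":-0.0065,"dy":-0.0045,"dz":0.321,"yaw":0.02,"claw":1},
  {"dx":-0.0065,"dy":-0.0045,"dz":0.321,"yaw":0.02,"claw":1},
  {"dx":-0.0065,"dy":-0.0045,"dz":0.321,"yaw":0.02,"claw":1},
  {"dx":-0.0065,"dy":-0.0045,"dz":0.321,"yaw":0.02,"claw":1},
])

```text
time: 4.15
tool_pos: [0.5726, -0.1642, 0.0411]
tool_rot: [-0.0, 0.334, 0.943, 0.0]
contact_force: [-0.1, -0.5, 0.1]
gripper_width: 0.001
grasp_force: 0.0
```

```bash
python3 -c "
from h import *
inc((.572,-.1625,.04),1.6925-0);print(manip.state())"
```

```text
inc [0.0031 0.0018 0.0022] from [ 0.5726 -0.1642  0.0411]
x-angle 2.460762155952006 yaw 0.5121747706346707
{'time': 4.15, 'joint_pos': array([-4.04099581e-01,  1.34804500e-01,  1.80686759e+00,  2.20546177e-05,
        1.19994503e+00, -1.29407340e+00]), 'joint_vel': array([ 7.26554808e-05,  2.63507502e-03, -5.67109985e-04, -9.04102131e-04,
       -8.61128124e-04, -1.16682810e-03]), 'joint_efforts': array([-3.50926537e-03, -3.90070939e+01, -3.30802846e+01, -4.04171469e-04,
        1.69142891e-04, -9.91278483e-06]), 'tool_pos': array([ 0.57261992, -0.16416503,  0.04109101]), 'tool_rot': array([-1.15531773e-05,  3.33878541e-01,  9.42616104e-01,  1.10352927e-05]), 'contact_force': array([-0.05181724, -0.46876289,  0.05128963]), 'ft_torque': array([-0.02111586,  0.0123042 ,  0.02231706]), 'grasp_force': 0.0, 'gripper_width': 0.000664484959723276}
```

The gripper closed on nothing, so I'll look.

```bash
python3 -c "
from h import *
w=manip.grab_frame('wrist')
s=manip.grab_frame('scene')[230:380,210:360];s=cv2.resize(s,(480,480),interpolation=cv2.INTER_CUBIC)
o=np.hstack([w[:,120:440],s]);print(o.shape);cv2.imwrite('pics/w2.png',o[:,:,::-1])"
```

```text
(480, 800, 3)
```

View pics/w2.png

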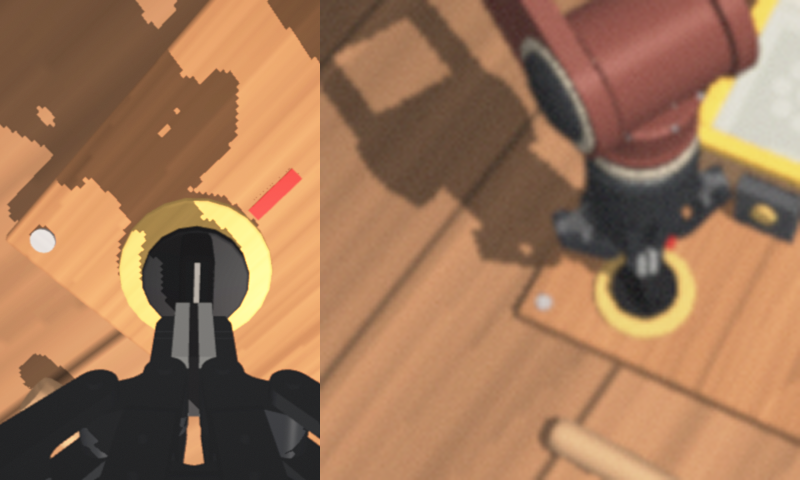

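Side-by-side picture: the wrist view (left) shows the white line at (195,262–303) running in under fingers that look shut, with the disc centre near (196,280). The scene view (right) shows the fingertips over the disc near (648,270). There is no force, so I'll reopen halfway and compare.

>>> send_rows([
  {"dx":0.003,"dy":0.002,"dz":0,"yaw":0,"claw":0},
  {"dx":0.003,"dy":0.002,"dz":0,"yaw":0,"claw":0},
  {"dx":0.003,"dy":0.002,"dz":0,"yaw":0,"claw":0},
  {"dx":0.003,"dy":0.002,"dz":0,"yaw":0,"claw":0},
])

```text
time: 4.75
tool_pos: [0.5721, -0.1624, 0.0411]
tool_rot: [-0.0, 0.334, 0.943, -0.0]
contact_force: [-0.2, 0.6, -1.2]
gripper_width: 0.498
grasp_force: 0.0
```

```bash
python3 -c "
from h import *
inc((.572,-.1625,.04),1.6925);print(manip.state()['gripper_width'])
for z in (.04,.05,.06,.07,.08): print(z,(proj('scene',[(.5726,-.1642,z)])-[210,230])*3.2)
a=cv2.imread('pics/w2.png')[200:440,60:330];w=manip.grab_frame('wrist')[200:440,180:450,::-1]
cv2.imwrite('pics/w3.png',cv2.resize(np.hstack([a[:,:260],w]),None,fx=1.5,fy=1.5,interpolation=cv2.INTER_CUBIC))"
```

```text
inc [ 0.0001 -0.0002  0.0022] from [ 0.5721 -0.1624  0.0411]
x-angle 2.460850381947785 yaw 0.5122335879651901
0.49848787720124904
0.04 [[323.16396113 280.49911801]]
0.05 [[323.04897779 274.61402784]]
0.06 [[322.93234641 268.644587  ]]
0.07 [[322.81403129 262.58896892]]
0.08 [[322.69399571 256.44529389]]
```

View pics/w3.png

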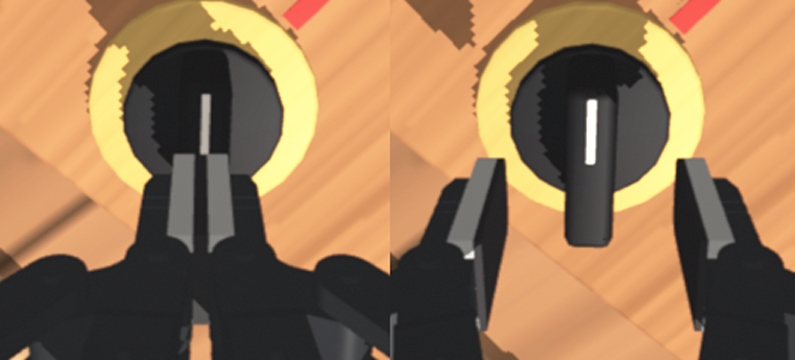

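Right half of the picture: at half opening the fingertips sit at (505,160) and (677,160), 42 mm apart. That puts them at about z = 0.075, above the bar top, so the fingers end about 30 mm short of the reported TCP. The bar (column 590) is centred between them. I'll go down a further 25 mm in a gentle move and close.

>>> send_rows([
  {"dx":0,"dy":0,"dz":0.012,"yaw":0,"claw":0},
  {"dx":0,"dy":0,"dz":0.024,"yaw":0,"claw":0},
  {"dx":0,"dy":0,"dz":0.036,"yaw":0,"claw":0},
  {"dx":0,"dy":0,"dz":0.05,"yaw":0,"claw":0},
  {"dx":0,"dy":0,"dz":0.05,"yaw":0,"claw":0},
])

```text
time: 5.42
tool_pos: [0.5714, -0.1621, 0.015]
tool_rot: [-0.001, 0.334, 0.943, 0.0]
contact_force: [-0.2, -0.4, -0.3]
gripper_width: 0.499
grasp_force: 0.0
```

>>> send_rows([
  {"dx":0,"dy":0,"dz":0,"yaw":0,"claw":1},
  {"dx":0,"dy":0,"dz":0,"yaw":0,"claw":1},
  {"dx":0,"dy":0,"dz":0,"yaw":0,"claw":1},
  {"dx":0,"dy":0,"dz":0,"yaw":0,"claw":1},
])

```text
time: 5.92
tool_pos: [0.5723, -0.1627, 0.0166]
tool_rot: [0.0, 0.334, 0.943, -0.0]
contact_force: [-1.2, -0.2, 2.7]
gripper_width: 0.144
grasp_force: 59.8
```

Gripped. Now I'll turn clockwise.

>>> send_rows([
  {"dx":0,"dy":0,"dz":0,"yaw":0.04,"claw":1},
  {"dx":0,"dy":0,"dz":0,"yaw":0.1,"claw":1},
  {"dx":0,"dy":0,"dz":0,"yaw":0.16,"claw":1},
  {"dx":0,"dy":0,"dz":0,"yaw":0.22,"claw":1},
  {"dx":0,"dy":0,"dz":0,"yaw":0.28,"claw":1},
  {"dx":0,"dy":0,"dz":0,"yaw":0.34,"claw":1},
  {"dx":0,"dy":0,"dz":0,"yaw":0.4,"claw":1},
  {"dx":0,"dy":0,"dz":0,"yaw":0.45,"claw":1},
  {"dx":0,"dy":0,"dz":0,"yaw":0.49,"claw":1},
  {"dx":0,"dy":0,"dz":0,"yaw":0.513,"claw":1},
  {"dx":0,"dy":0,"dz":0,"yaw":0.513,"claw":1},
  {"dx":0,"dy":0,"dz":0,"yaw":0.513,"claw":1},
])

```text
time: 7.42
tool_pos: [0.5728, -0.1624, 0.0166]
tool_rot: [0.001, 0.663, 0.748, 0.001]
contact_force: [1.8, 0.7, 3.7]
gripper_width: 0.146
grasp_force: 59.9
```

```bash
python3 -c "
from h import *
inc((.572,-.1625,.2),1.6925);print(manip.state()['ft_torque'])"
```

```text
inc [-0.     -0.001  -0.3668] from [ 0.5728 -0.1624  0.0166]
x-angle 1.6914493727376514 yaw -0.0007004181748990016
[ 0.16227103 -0.21209359 -0.11852387]
```

>>> send_rows([
  {"dx":0,"dy":0,"dz":0,"yaw":0,"claw":0},
  {"dx":0,"dy":0,"dz":0,"yaw":0,"claw":0},
  {"dx":0,"dy":0,"dz":0,"yaw":0,"claw":0},
  {"dx":0,"dy":0,"dz":-0.03,"yaw":0,"claw":0},
  {"dx":0,"dy":0,"dz":-0.08,"yaw":0,"claw":0},
  {"dx":0,"dy":0,"dz":-0.17,"yaw":0,"claw":0},
  {"dx":0,"dy":0,"dz":-0.26,"yaw":0,"claw":0},
  {"dx":0,"dy":0,"dz":-0.34,"yaw":0,"claw":0},
  {"dx":0,"dy":0,"dz":-0.367,"yaw":0,"claw":0},
  {"dx":0,"dy":0,"dz":-0.367,"yaw":0,"claw":0},
  {"dx":0,"dy":0,"dz":-0.367,"yaw":0,"claw":0},
])

```text
time: 8.8
tool_pos: [0.571, -0.162, 0.1972]
tool_rot: [-0.002, 0.663, 0.748, -0.001]
contact_force: [-0.8, -0.3, -0.3]
gripper_width: 0.501
grasp_force: 0.0
```

```bash
python3 -c "
from h import *
inc((.480,.0113,.2),1.6925)
K,T=wcam();np.savez('w4',K=K,T=T);im=manip.grab_frame('wrist');cv2.imwrite('pics/w4f.png',im[:,:,::-1])
cv2.imwrite('pics/w4.png',cv2.resize(im[40:290,200:520,::-1],None,fx=2.4,fy=2.4,interpolation=cv2.INTER_CUBIC))"
```

```text
inc [ 0.3659 -0.139  -0.0045] from [ 0.571  -0.162   0.1972]
x-angle 1.691265658528871 yaw -0.0008228943140859238
```

View pics/w4.png

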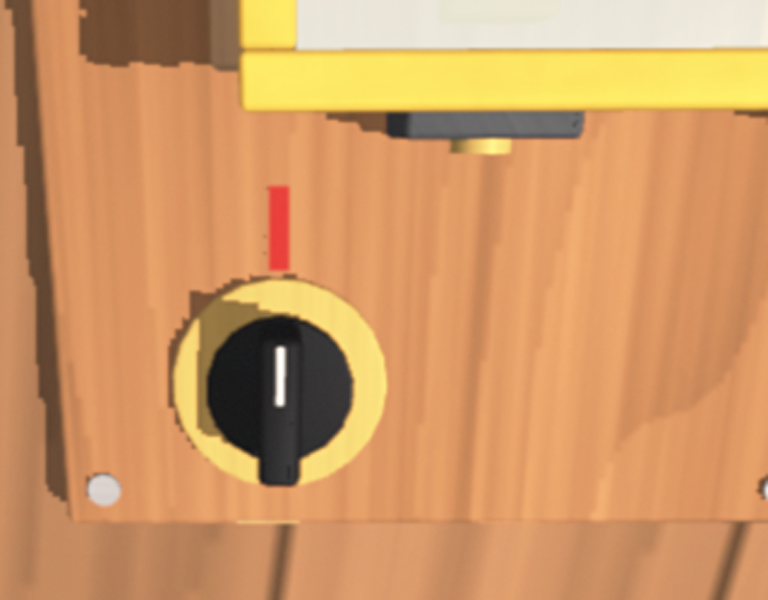

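The pointer (280,347–405) lines up with the red line (279,187–270), so the bed is level. Next I'll go over the handle and down. I allow for the roughly 30 mm the fingers end short of the reported TCP, so I aim for a reported TCP z of 0.060.

>>> send_rows([
  {"dx":0.05,"dy":-0.02,"dz":0,"yaw":0,"claw":0},
  {"dx":0.15,"dy":-0.057,"dz":0,"yaw":0,"claw":0},
  {"dx":0.25,"dy":-0.095,"dz":0,"yaw":0,"claw":0},
  {"dx":0.33,"dy":-0.125,"dz":0,"yaw":0,"claw":0},
  {"dx":0.366,"dy":-0.139,"dz":0,"yaw":0,"claw":0},
  {"dx":0.366,"dy":-0.139,"dz":0,"yaw":0,"claw":0},
  {"dx":0.366,"dy":-0.139,"dz":0.06,"yaw":0,"claw":0},
  {"dx":0.366,"dy":-0.139,"dz":0.12,"yaw":0,"claw":0},
  {"dx":0.366,"dy":-0.139,"dz":0.18,"yaw":0,"claw":0},
  {"dx":0.366,"dy":-0.139,"dz":0.23,"yaw":0,"claw":0},
  {"dx":0.366,"dy":-0.139,"dz":0.26,"yaw":0,"claw":0},
  {"dx":0.366,"dy":-0.139,"dz":0.275,"yaw":0,"claw":0},
  {"dx":0.366,"dy":-0.139,"dz":0.275,"yaw":0,"claw":0},
])

```text
time: 10.48
tool_pos: [0.4813, 0.0106, 0.0621]
tool_rot: [-0.0, 0.663, 0.748, -0.0]
contact_force: [0.1, -0.0, 0.2]
gripper_width: 0.5
grasp_force: 0.0
```

```bash
python3 -c "
from h import *
inc((.480,.0113,.06),1.6925)
im=manip.grab_frame('wrist');cv2.imwrite('pics/w5.png',im[100:,100:540,::-1])"
```

```text
inc [ 0.0018 -0.0024  0.0042] from [0.4813 0.0106 0.0621]
x-angle 1.6908578470197766 yaw -0.0010947686534821994
```

View pics/w5.png

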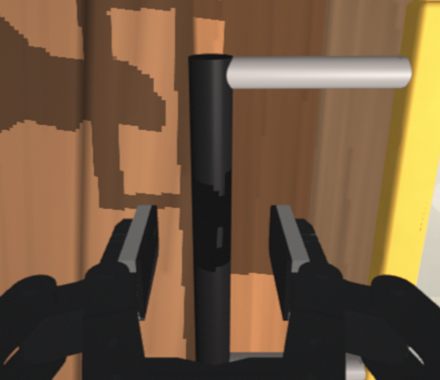

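The handle bar (column 211) is centred between the tips (157 and 271). I'll close.

>>> send_rows([
  {"dx":0,"dy":-0.002,"dz":0.002,"yaw":0,"claw":1},
  {"dx":0,"dy":-0.002,"dz":0.002,"yaw":0,"claw":1},
  {"dx":0,"dy":-0.002,"dz":0.002,"yaw":0,"claw":1},
  {"dx":0,"dy":-0.002,"dz":0.002,"yaw":0,"claw":1},
  {"dx":0,"dy":-0.002,"dz":0.002,"yaw":0,"claw":1},
])

```text
time: 11.15
tool_pos: [0.4806, 0.0107, 0.0616]
tool_rot: [0.0, 0.663, 0.748, 0.0]
contact_force: [1.0, 0.1, 2.1]
gripper_width: 0.138
grasp_force: 58.6
```

>>> send_rows([
  {"dx":0,"dy":0.0002,"dz":-0.015,"yaw":0,"claw":1},
  {"dx":0,"dy":0.0025,"dz":-0.05,"yaw":0,"claw":1},
  {"dx":0,"dy":0.007,"dz":-0.085,"yaw":0,"claw":1},
  {"dx":0,"dy":0.014,"dz":-0.119,"yaw":0,"claw":1},
  {"dx":0,"dy":0.024,"dz":-0.1525,"yaw":0,"claw":1},
  {"dx":0,"dy":0.034,"dz":-0.181,"yaw":0,"claw":1},
  {"dx":0,"dy":0.0415,"dz":-0.199,"yaw":0,"claw":1},
  {"dx":0,"dy":0.047,"dz":-0.211,"yaw":0,"claw":1},
  {"dx":0,"dy":0.047,"dz":-0.211,"yaw":0,"claw":1},
])

```text
time: 12.28
tool_pos: [0.5016, 0.0134, 0.167]
tool_rot: [-0.002, 0.663, 0.748, -0.002]
contact_force: [-8.4, -2.6, -0.2]
gripper_width: 0.134
grasp_force: 58.6
```

```bash
python3 -c "
from h import *
z0=.0616;s=manip.state();p=s['tool_pos'];print(p,s['contact_force'],s['ft_torque'],s['grasp_force'],np.arcsin((p[2]-z0)/.25))
c=[.60887+.12*np.cos(.1217),.0271+.12*np.sin(.1217)]
d=(np.array(c)-p[:2])@[np.cos(.1217),np.sin(.1217)];print('r',np.hypot(d,p[2]-z0),d,np.arctan2(p[2]-z0,d))"
```

```text
[0.50161565 0.01337925 0.16699075] [-8.41677812 -2.59498953 -0.21580522] [-0.40344147  1.41425422  0.02076709] 58.6063688993454 0.43516828878984043
r 0.25129470697523826 0.228126760736863 0.43277443080966227
```

>>> send_rows([
  {"dx":0,"dy":0.013,"dz":-0.029,"yaw":0,"claw":1},
  {"dx":0,"dy":0.03,"dz":-0.059,"yaw":0,"claw":1},
  {"dx":0,"dy":0.05,"dz":-0.0875,"yaw":0,"claw":1},
  {"dx":0,"dy":0.072,"dz":-0.115,"yaw":0,"claw":1},
  {"dx":0,"dy":0.092,"dz":-0.137,"yaw":0,"claw":1},
  {"dx":0,"dy":0.092,"dz":-0.137,"yaw":0,"claw":1},
])

```text
time: 13.02
tool_pos: [0.5475, 0.0191, 0.2388]
tool_rot: [-0.002, 0.663, 0.748, -0.002]
contact_force: [-14.8, -2.2, 9.2]
gripper_width: 0.136
grasp_force: 59.3
```

```bash
cat > m.py <<'E'
from h import *
z0=.0616;s=manip.state();p=s['tool_pos'];print(s['time'],p,s['contact_force'],s['ft_torque'],s['grasp_force'])
c=[.60887+.12*np.cos(.1217),.0271+.12*np.sin(.1217)]
d=(np.array(c)-p[:2])@[np.cos(.1217),np.sin(.1217)];print('r',np.hypot(d,p[2]-z0),d,np.arctan2(p[2]-z0,d))
E
python3 m.py
```

```text
13.025 [0.54747571 0.0190839  0.23879215] [-14.78152188  -2.17063042   9.19490744] [-0.32160151  2.64118848  0.09649544] 59.253222942352295
r 0.2539478846106824 0.1819133558100608 0.7722518018623667
```

>>> send_rows([
  {"dx":0,"dy":0.01,"dz":-0.015,"yaw":0,"claw":1},
  {"dx":0,"dy":0.023,"dz":-0.028,"yaw":0,"claw":1},
  {"dx":0,"dy":0.0345,"dz":-0.038,"yaw":0,"claw":1},
  {"dx":0,"dy":0.0345,"dz":-0.038,"yaw":0,"claw":1},
  {"dx":0,"dy":0.0345,"dz":-0.038,"yaw":0,"claw":1},
])

```text
time: 13.65
tool_pos: [0.5643, 0.0212, 0.2558]
tool_rot: [-0.002, 0.663, 0.748, -0.002]
contact_force: [-10.8, -1.6, 4.3]
gripper_width: 0.133
grasp_force: 59.2
```

```bash
python3 m.py; python3 -c "
from h import *
s=manip.grab_frame('scene');cv2.imwrite('pics/s2f.png',s[:,:,::-1]);t=manip.grab_frame('top');cv2.imwrite('pics/t2f.png',t[:,:,::-1])
a=cv2.resize(s[150:300,300:450],(500,500),interpolation=cv2.INTER_CUBIC);b=cv2.resize(t[125:250,235:310],(300,500),interpolation=cv2.INTER_CUBIC)
cv2.imwrite('pics/s2.png',np.hstack([a,b])[:,:,::-1])"
```

```text
13.65 [0.56427149 0.02121056 0.25578069] [-10.75843837  -1.58736423   4.32936508] [-0.31728229  2.07872582  0.05234141] 59.18792545795441
r 0.2548052857722123 0.1649836176956778 0.8665114835538772
```

View pics/s2.png

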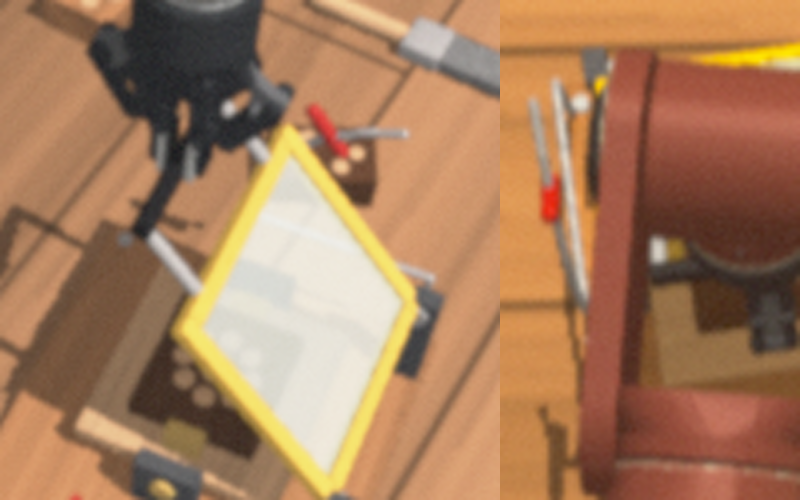

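Scene crop: the guard is raised. Frame corners are at (289,127) front-left and (178,328) front-right, with the handle's right end near (142,230). The red rod tip at (312,108) is just behind the frame's left front corner. I'll fit the opening angle to these points, checking for bias against the shut view.

```bash
cat > fit.py <<'E'
from h import *
p=[0.60887,0.0271,0.1217]
a=lambda x,y:((x+.5)*.25-.5+250,(y+.5)*.25-.5+190)
b=lambda x,y:((x+.5)*.3-.5+300,(y+.5)*.3-.5+150)
def pts(th):
    q=[]
    for r,y,n in [(.1895,.095,.006),(.1895,-.095,.006),(.25,-.065,0)]:
        q.append((.12-r*np.cos(th)+n*np.sin(th),y,.105+r*np.sin(th)+n*np.cos(th)))
    return proj("scene",wld(p,np.array(q)))
o0=np.array([a(422,99),a(299,328),a(232,252)]);o1=np.array([b(289,126),b(177,329),b(142,230)])
d0=pts(0)-o0;print("shut residual px",d0.round(2))
for bias in (0,1):
    f=lambda t:(pts(t[0])-o1-bias*d0).ravel();r=least_squares(f,[.85]);print(r.x,f(r.x).reshape(-1,2).round(2))
E
python3 fit.py
```

```text
shut residual px [[-0.11 -0.72]
 [-0.83 -0.31]
 [-1.43  1.16]]
[0.84669634] [[ 0.22 -0.85]
 [ 1.25  0.77]
 [-1.06  0.89]]
[0.83518276] [[-0.43  0.03]
 [ 1.31  1.16]
 [-0.62 -0.07]]
```

The vision fit gives about 0.84 and kinematics 0.85–0.87, a little short of 0.873. I'll nudge up about 0.025 rad and re-measure using the yellow frame's extreme pixels.

>>> send_rows([
  {"dx":0,"dy":0.004,"dz":-0.004,"yaw":0,"claw":1},
  {"dx":0,"dy":0.009,"dz":-0.009,"yaw":0,"claw":1},
  {"dx":0,"dy":0.009,"dz":-0.009,"yaw":0,"claw":1},
  {"dx":0,"dy":0.009,"dz":-0.009,"yaw":0,"claw":1},
])

```text
time: 14.25
tool_pos: [0.5695, 0.0219, 0.2605]
tool_rot: [-0.001, 0.663, 0.748, -0.001]
contact_force: [-7.0, -1.1, 4.1]
gripper_width: 0.134
grasp_force: 58.9
```

```bash
python3 m.py; cat > yf.py <<'E'
from h import *
s=manip.grab_frame('scene');cv2.imwrite('pics/s3f.png',s[:,:,::-1])
p0=[0.60887,0.0271,0.1217]
def mask(im,top):
    h=cv2.cvtColor(im,cv2.COLOR_BGR2HSV);m=cv2.inRange(h,(20,140,120),(33,255,255));m[:top]=0;m[:,:310]=0
    n,l,st,_=cv2.connectedComponentsWithStats(m);m=(l==1+np.argmax(st[1:,4])).astype(np.uint8)
    c=max(cv2.findContours(m,cv2.RETR_EXTERNAL,cv2.CHAIN_APPROX_NONE)[0],key=cv2.contourArea)
    e=cv2.approxPolyDP(cv2.convexHull(c),4,True)[:,0];return c[:,0],e
def hull(p,th):
    q=[(.12-r*np.cos(th)+n*np.sin(th),y,.105+r*np.sin(th)+n*np.cos(th)) for r in(.0075,.1895) for y in(.095,-.095) for n in(.006,-.006)]
    return cv2.convexHull(proj("scene",wld(p,np.array(q))).astype(np.float32))
def res(c,p,th):
    H=hull(p,th);return np.array([cv2.pointPolygonTest(H,(float(x),float(y)),True) for x,y in c])
C={n:mask(cv2.imread(f'pics/{n}.png'),140) for n in('scene0','s2f','s3f')}
for n in C: print(n,C[n][1].tolist())
# outline points lie ~0.3 px inside; stand pose shift from the shut view
h0=cv2.convexHull(C['scene0'][0])[:,0]
r=least_squares(lambda q:res(h0,q[:3],0)-.3,p0,x_scale=.01,diff_step=1e-4,loss='soft_l1');print('shut pose',r.x,abs(r.fun).mean())
for n in('s2f','s3f'):
    h=cv2.convexHull(C[n][0])[:,0]
    for p in(p0,r.x):
        g=least_squares(lambda t:res(h,p,t[0])-.3,[.86],diff_step=1e-3,loss='soft_l1');print(n,g.x,abs(g.fun).mean())
E
python3 yf.py
```

```text
14.25 [0.56946507 0.02185286 0.26050591] [-7.01411104 -1.14013862  4.07755242] [-0.28104096  1.53730661  0.01378033] 58.88908088207245
r 0.25511522340408666 0.1597504823486003 0.8941400420751895
scene0 [[355, 215], [421, 240], [395, 301], [324, 272]]
s2f [[424, 241], [403, 294], [396, 299], [352, 250], [359, 239], [419, 235]]
s3f [[388, 187], [424, 237], [405, 290], [396, 299], [353, 249]]
shut pose [0.60930701 0.02822204 0.12145574] 0.593815357396447
s2f [0.86228006] 0.7883653034773752
s2f [0.8536119] 0.7700562596972524
s3f [0.88268368] 0.6370106681270874
s3f [0.87531628] 0.6224781112502077
```

Angle now: vision gives 0.875–0.883 and kinematics about 0.875, so it is on target. I'll hold briefly and take one last look at the grip.

>>> send_rows([
  {"dx":0,"dy":0,"dz":0,"yaw":0,"claw":1},
  {"dx":0,"dy":0,"dz":0,"yaw":0,"claw":1},
  {"dx":0,"dy":0,"dz":0,"yaw":0,"claw":1},
  {"dx":0,"dy":0,"dz":0,"yaw":0,"claw":1},
  {"dx":0,"dy":0,"dz":0,"yaw":0,"claw":1},
  {"dx":0,"dy":0,"dz":0,"yaw":0,"claw":1},
])

```text
time: 15.05
tool_pos: [0.5694, 0.0219, 0.2605]
tool_rot: [-0.001, 0.663, 0.748, -0.001]
contact_force: [-7.3, -1.1, 3.4]
gripper_width: 0.133
grasp_force: 58.9
```

```bash
python3 m.py; python3 yf.py | grep s3f; python3 -c "
from h import *
w=manip.grab_frame('wrist')[:,100:540,::-1];s=cv2.imread('pics/s3f.png')[150:350,290:440];s=cv2.resize(s,(360,480),interpolation=cv2.INTER_CUBIC)
cv2.imwrite('pics/fin.png',np.hstack([w,s]))"
```

```text
15.05 [0.56944294 0.02186217 0.26050183] [-7.28093014 -1.12528961  3.36135047] [-0.18836721  1.53730874  0.02470405] 58.88358414173126
r 0.2551250917933043 0.15977132121122425 0.8940663426687293
s3f [[388, 187], [424, 241], [405, 290], [396, 299], [353, 250]]
s3f [0.88114552] 0.6404155636168829
s3f [0.87382517] 0.6199435585593123
```

View pics/fin.png

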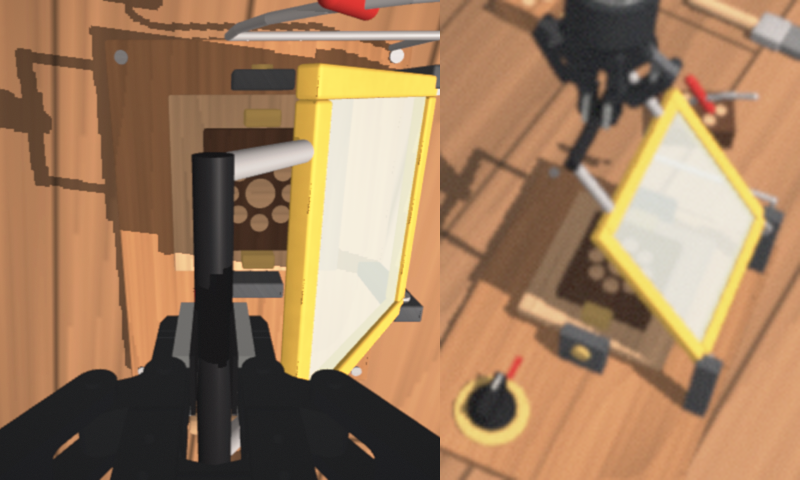

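The handle is held between the pads (column 212), the pointer still lines up with the red line, and the guard is steady at about 50°. I'm handing it in.

```bash
python3 -c "
from plant import manip
print(manip.job_done())"
```

```text
the job is handed in; nothing more can be done
None
```

The job is handed in: the knob pointer is in line with the red line, so the bed is level, and the guard is held steady in the gripper at about 50° (measured 0.874–0.881 rad against 0.873).

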